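# Tare the weighing bowl and add a spacer

### The job

Weigh the short steel spacer: put the empty steel bowl on the bench scale so that its foot drops fully home in the round recess of the platter and let go of it, then press the tare key right down and hold it for about a second, and finally put the short spacer into the bowl and leave it there. The scale is delicate: never load it with more than about 2 kg (20 N), on the platter or on the key, and leave the long spacer, the foam block and the brush alone.

Things in the scene. Friction and masses are not known exactly. Their poses are not given: they have to be found in the camera images.
- scale: Grey bench scale fixed to the table. Origin: on the table under the platter's nominal middle; x points from the key end to the platter end, z up. Housing spans x -140 to +75, y -75 to +75 mm, top 46 mm up. Above it a square aluminium platter, 124 x 124 mm, edges along x and y, with a round recess in its middle 42.5 mm across, 10.5 mm deep, 1.5 mm chamfer.
- platter_mid (a point): Nominal middle of the platter's upper face, 68 mm above the table, fixed to the housing. The platter hangs loose: it and its recess are off this point by up to 5 mm in x and 5 mm in y, new each time, not measured, but steady in use. It sinks on a spring, 1.5 N per mm, 8 mm to a hard stop. Bowl's origin: level with the face when astray, 9 mm below it when home.
- tare (a joint): Grey round tare key, 22 mm across, on the key end of the scale; value = how far it is pressed in m, 0 up, 0.005 at its hard stop. A spring lifts it: 6 N holds it fully down. It counts as pressed beyond 0.0038.
- tare_top (a point): Centre of the upper face of the tare key (106 mm from the scale's origin along -x, 38 mm along -y); moves down with the key. Press straight down; the display beside it, at +y, is flat.
- bowl: Empty steel bowl like a small cup, upright: body 60 mm across outside with upright sides and 53 mm inside, 44 mm high in all, about 0.16 kg. Origin: centre of its underside, z up. It stands on a solid round foot 40 mm across and 9 mm high; above it the flat shoulder widens to 56 mm, then the side to 60 mm from 13 mm up to the rim at 44 mm. Inner floor 13 mm above the origin.
- spacer: The short spacer: dark steel tube, 28 mm across, 70 mm high, standing on end, about 0.16 kg. Origin: centre of its lower end, z along it.
- long_spacer: Bystander: the long spacer, the same tube 110 mm high, standing on end; origin: centre of its lower end.
- foam_block: Bystander: white foam block 62 x 62 x 55 mm; origin: centre of its underside.
- brush: Bystander: brush lying on the table; origin: on the table under its middle.
Not all that is in view belongs to the job. Leave any blue look-alike of the bowl alone.

How it is judged:
By the outcome, as a careful person would: the job done as asked, in the order asked, and still so for the second after the job is handed in, with the robot touching nothing.
It also fails if it takes over 72 s, if anything falls off the work surface, if the arm or the gripper's body presses on something with over 40 N, if the wrist force passes 120 N, or if a joint passes its speed limit or range.

### The arm

A 6-joint arm with a two-finger parallel gripper is mounted at the origin on the work surface. World frame = base frame: x ahead of the robot, y to its left, z up, the work surface at z = 0. Lengths are in m, angles in rad, forces in N, time in s.
With the tool pointing down it reaches from about 0.35 to 0.925 m from the base axis. Payload 6.4 kg.
Tool frame: the origin (TCP) lies midway between the tips of the shut fingers; the grasp point (between the pads) lies 19 mm behind it; x points along the fingers, y is the direction in which the jaws open and shut, and the axes are right-handed (so a half turn about x gives the same grasp; the last joint's range is limited). The gripper opens to 85 mm and grips with 20 to 120 N. Pads are 22 mm wide; open, the fingers measure 114 mm over their backs; the gripper's body (76 mm by 85 mm) begins 54 mm behind the grasp point. The pads swing forward as they close: fully open they stand 13 mm farther back than shut.
Start: joints at [-1.472, 0.245, 1.558, -0, 1.339, -0.174], TCP at [0.175, -0.626, 0.231] pointing down, gripper open.
Joint ranges: [-3.13, 3.13], [-1.02, 2.26], [0.13, 2.54], [-0.95, 4.09], [0.21, 2.88], [-2.74, 2.74]. Speed limits (rad/s): [2.57, 2.57, 3.14, 3.14, 3.14, 3.14].

### API

Orientations are given as a unit quaternion [x, y, z, w].
In Python, from rig import env, viewer, job, models gives the robot as it stands. The module is installed in compiled form; this text tells all that it offers.
- The arm moves only by the tool apply_moves, never from a script. Its argument "series" is one flat list of numbers, 7 for each row, row after row: the finger opening in mm, from 0 to 85.4, then the shift along the tool's x, y, z in mm, then the turn, a rotation vector about the tool's x, y, z in rad. In form: [gripper, tx, ty, tz, rx, ry, rz, gripper, tx, ty, tz, rx, ry, rz, ...]. A call has 1 to 20 rows; each row is the pose to reach, as a shift and turn from the pose measured when the call began, along the tool's axes at that moment; what a row does not reach only later rows make up. A row lasts 1/8 s, in which the tool goes at most 62.5 mm and 10.7 degrees, less where a joint would pass 70% of its speed; a pose out of reach is approached as far as the arm can. A call with a gripper value outside its range is refused whole. The fingers move at their own pace and stop on an object; "squeeze" is the grip in N (left out, the last holds). Time passes only in rows, so rows that repeat a pose let the fingers close. It gives the time, the measured TCP pose, the force and the opening at its end, in the units of the state.
- env.read_state(): the state, without advancing time (a new reading comes with each control period).
- viewer.grab_frame(name): name is "side" or "top"; returns the picture (420x560x3 uint8, blue, green, red); there is no depth.
- viewer.camera_info(name): a dict with "fx", "fy", "cx", "cy" (pixels), "eye" and "rotation" of the camera in the world. Camera axes: x right, y up, looking along -z (the intrinsics and any distortion apply to the point x, -y, -z); pixel columns grow to the right and rows downward; lengths in m; the calibration is good to about 2 mm. A picture is of the moment at which its call begins. camera_info takes no time and is no camera call.
- job.hand_in(): hands the job in, once; it reports no verdict.
Trained networks look in the newest picture that a camera, given by its name, has taken for a name from the list of things; names that differ only in an ending like _2 or _b are one class to them, and where a whole thing is asked for, a point or a joint stands for the part that bears it (a point fixed in the world has none). Each returns a list of dicts, best first, with "conf" (0 to 1); they miss things now and then, are a little off and sometimes report something else, mostly with a low value. They report only what shows in the picture. A call takes as long as a camera call. They do not tell look-alikes from the thing itself.
- models.masks_of(name, camera): "mask" (420x560 bool, what is visible of it) and "rect" ([left, top, right, bottom] in pixels, round what is visible of it).
- models.landmark_of(name, camera): "at" ([column, row] in pixels: a listed point, or the origin of a listed thing).
The state is a dict: "time_s": time; "joint_pos": joint angles; "joint_velocities": joint speeds; "joint_efforts": joint torques, N m; "tcp_pos": TCP position; "eef_rot": TCP orientation; "force": force on the tool from outside, world axes, zero at the start; "moment": the same for the moment, N m; "gripper_width": finger opening in m.
Only numpy, scipy, OpenCV 4.12 (cv2) and the standard library are available. Lean on these libraries where they do the work, as an engineer would, in place of code of your own. Each camera call takes 0.05 s, during which the arm holds its last target.

## Working session

There is one attempt and no reset: what is moved stays moved. The work goes in short steps, Python scripts to look and compute and a tool call to move; the robot and the scene stay as the last step left them, time stands still between calls to the robot, and variables do not carry over. Pictures are saved under pics/ and viewed, and the job is handed in when it is done.

Besides the shell and the picture viewer there is one more tool, called after ">>>" as name(argument=value, ...) on one line, values as JSON. apply_moves: Moves the arm, as the interface text tells. Its arguments: {"type":"object","properties":{"series":{"type":"array","items":{"type":"number"}},"squeeze":{"type":"number"}},"required":["series"]}

```bash
mkdir -p pics; cat > h.py <<'E'
import numpy as np, cv2
from rig import env, viewer, job, models
def cam(n): return viewer.camera_info(n)
def ray(n,uv):
    c=cam(n); R=np.array(c["rotation"]).reshape(3,3)
    d=c.get("distortion",None)
    v=np.array([(uv[0]-c["cx"])/c["fx"],-(uv[1]-c["cy"])/c["fy"],-1.0])
    if d is not None:
        K=np.array([[c["fx"],0,c["cx"]],[0,c["fy"],c["cy"]],[0,0,1.]])
        p=cv2.undistortPoints(np.array([[uv]],float),K,np.array(d,float))[0,0]; v=np.array([p[0],-p[1],-1.])
    return np.array(c["eye"]),R@v
def onz(n,uv,z):
    e,d=ray(n,uv); return e+d*(z-e[2])/d[2]
def proj(n,P):
    c=cam(n); R=np.array(c["rotation"]).reshape(3,3)
    p=R.T@(np.array(P)-np.array(c["eye"])); return np.array([c["cx"]+c["fx"]*p[0]/-p[2], c["cy"]+c["fy"]*(-p[1])/-p[2]])
E
python3 - <<'E'
from h import *
for n in("side","top"):
    print(n,cam(n)); cv2.imwrite(f"pics/{n}0.png",viewer.grab_frame(n))
s=env.read_state(); print({k:np.round(v,4).tolist() for k,v in s.items()})
for o in("scale","platter_mid","tare","tare_top","bowl","spacer","long_spacer","foam_block","brush"):
  for n in("side","top"):
    m=models.landmark_of(o,n); k=models.masks_of(o,n)
    print(o,n,[(round(x["conf"],2),np.round(x["at"],1).tolist()) for x in m][:4],[(round(x["conf"],2),np.round(x["rect"]).tolist()) for x in k][:4])
print(env.read_state()["time_s"])
E
```

```text
side {'fx': 435.72851907866703, 'fy': 435.72851907866703, 'cx': 281.7192134844212, 'cy': 207.69323553219564, 'eye': array([ 0.34994024, -0.71315196,  0.75101795]), 'rotation': array([ 0.41670786, -0.04720234, -0.12618724,  0.89900127])}
top {'fx': 499.10698710196993, 'fy': 499.10698710196993, 'cx': 287.14460160747257, 'cy': 198.71876924506705, 'eye': array([0.31449288, 0.03526499, 1.24250889]), 'rotation': array([-0.06843633,  0.06481244,  0.70458316, -0.70333377])}
{'time_s': 0.1, 'joint_pos': [-1.4721, 0.2457, 1.5589, 0.0, 1.3387, -0.1741], 'joint_velocities': [-0.0018, -0.0037, -0.0014, -0.0006, 0.001, -0.0019], 'joint_efforts': [0.0001, -43.0672, -32.7128, -0.0002, 0.0028, -0.0], 'tcp_pos': [0.1751, -0.6254, 0.2303], 'eef_rot': [0.7006, 0.0968, -0.7005, 0.0955], 'force': [-1.1164, -0.7017, -0.0113], 'moment': [-0.006, 0.0018, 0.0187], 'gripper_width': 0.0853}
scale side [(0.96, [294.5, 208.9]), (0.68, [343.2, 343.8])] [(0.68, [238.0, 177.0, 324.0, 232.0])]
scale top [(0.76, [259.6, 183.1])] [(0.6, [209.0, 143.0, 293.0, 242.0])]
platter_mid side [(0.95, [291.9, 195.9])] [(0.95, [235.0, 182.0, 320.0, 230.0]), (0.65, [338.0, 319.0, 354.0, 356.0])]
platter_mid top [(0.61, [258.6, 177.0]), (0.38, [415.2, 192.3])] []Traceback (most recent call last):
  File "<stdin>", line 7, in <module>
ValueError: it knows: bowl, brush, foam_block, long_spacer, platter_mid, scale, spacer, tare_top
```

```bash
sed -i 's/R=np.array(c\["rotation"\]).reshape(3,3)/R=Rot.from_quat(c["rotation"]).as_matrix()/; 1a from scipy.spatial.transform import Rotation as Rot' h.py
python3 - <<'E'
from h import *
for n in("side","top"): viewer.grab_frame(n); print(n, np.round(Rot.from_quat(cam(n)["rotation"]).as_matrix(),2).tolist())
Z={"scale":0,"platter_mid":.068,"tare_top":.05,"bowl":0,"spacer":0,"long_spacer":0,"foam_block":0,"brush":0}
for o in Z:
  for n in("side","top"):
    m=models.landmark_of(o,n); k=models.masks_of(o,n)
    print(o,n,[(round(x["conf"],2),np.round(x["at"],1).tolist(),np.round(onz(n,x["at"],Z[o]),4).tolist()) for x in m][:4],[(round(x["conf"],2),np.round(x["rect"]).tolist()) for x in k][:4])
print(env.read_state()["time_s"])
E
```

```text
side [[0.96, 0.19, -0.19], [-0.27, 0.62, -0.74], [-0.02, 0.76, 0.65]]
top [[-0.0, 0.98, -0.19], [-1.0, -0.0, -0.0], [-0.01, 0.19, 0.98]]
scale side [(0.73, [292.2, 212.9], [0.5908, 0.1128, 0.0])] [(0.8, [235.0, 177.0, 326.0, 230.0])]
scale top [(0.9, [258.9, 180.8], [0.5985, 0.1136, 0.0])] [(0.56, [212.0, 140.0, 292.0, 240.0])]
platter_mid side [(0.65, [291.5, 194.1], [0.5877, 0.1073, 0.068])] [(0.56, [234.0, 179.0, 324.0, 231.0])]
platter_mid top [(0.88, [255.7, 177.7], [0.5907, 0.1171, 0.068])] [(0.79, [212.0, 140.0, 292.0, 243.0])]
tare_top side [(0.43, [249.6, 199.3], [0.4859, 0.1396, 0.05])] [(0.62, [248.0, 197.0, 255.0, 206.0])]
tare_top top [(0.58, [258.0, 222.8], [0.4833, 0.1116, 0.05])] [(0.65, [252.0, 219.0, 260.0, 228.0])]
bowl side [(0.73, [282.7, 271.7], [0.5126, -0.0753, 0.0]), (0.72, [293.3, 193.9], [0.6163, 0.1884, 0.0]), (0.66, [238.5, 275.5], [0.414, -0.058, 0.0]), (0.58, [271.9, 306.6], [0.465, -0.1618, 0.0])] [(0.79, [254.0, 282.0, 288.0, 316.0]), (0.71, [268.0, 249.0, 296.0, 273.0]), (0.67, [225.0, 254.0, 254.0, 284.0])]
bowl top [(0.77, [327.3, 252.2], [0.4164, 
[... 471 characters left out ...]

long_spacer side [(0.79, [351.8, 280.6], [0.6524, -0.1436, 0.0])] [(0.64, [236.0, 178.0, 325.0, 235.0]), (0.19, [247.0, 194.0, 255.0, 206.0])]
long_spacer top [(0.53, [355.9, 160.6], [0.6511, -0.1353, 0.0])] [(0.67, [352.0, 143.0, 372.0, 164.0])]
foam_block side [] [(0.91, [270.0, 342.0, 316.0, 396.0])]
foam_block top [(0.56, [435.1, 236.3], [0.4555, -0.3275, 0.0])] [(0.91, [425.0, 221.0, 454.0, 247.0])]
brush side [(0.72, [227.6, 158.9], [0.4723, 0.4123, 0.0]), (0.23, [250.8, 200.2], [0.4979, 0.1957, 0.0])] [(0.78, [195.0, 144.0, 261.0, 169.0])]
brush top [(0.62, [142.3, 232.1], [0.4675, 0.4047, 0.0]), (0.3, [259.3, 174.1], [0.6161, 0.1127, 0.0])] [(0.84, [126.0, 189.0, 153.0, 273.0])]
2.2
```

View pics/side0.png

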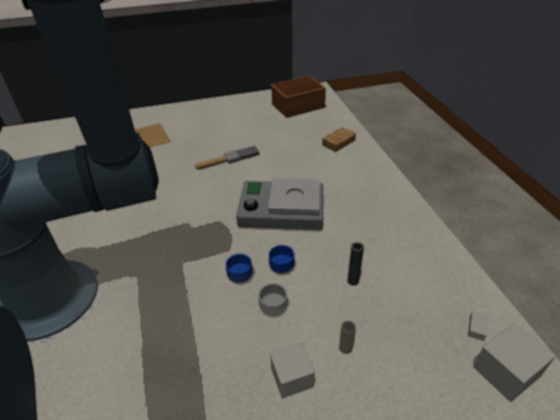

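View pics/top0.png

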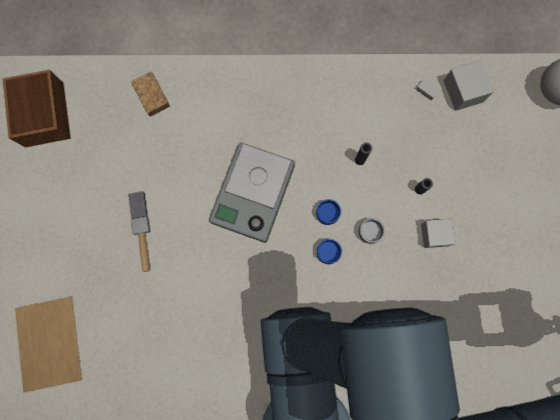

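```bash
python3 - <<'E'
from h import *
a=viewer.grab_frame("side");b=viewer.grab_frame("top")
cv2.imwrite("pics/s1.png",cv2.resize(a[170:240,225:335],None,fx=7,fy=7,interpolation=cv2.INTER_CUBIC))
cv2.imwrite("pics/t1.png",cv2.resize(b[135:250,200:300],None,fx=5,fy=5,interpolation=cv2.INTER_CUBIC))
c1=cv2.resize(a[240:360,215:365],None,fx=5,fy=5,interpolation=cv2.INTER_CUBIC)
c2=cv2.resize(b[135:265,310:460],None,fx=4,fy=4,interpolation=cv2.INTER_CUBIC)
cv2.imwrite("pics/c1.png",c1);cv2.imwrite("pics/c2.png",c2)
E
```

```text
(no output)
```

View pics/s1.png

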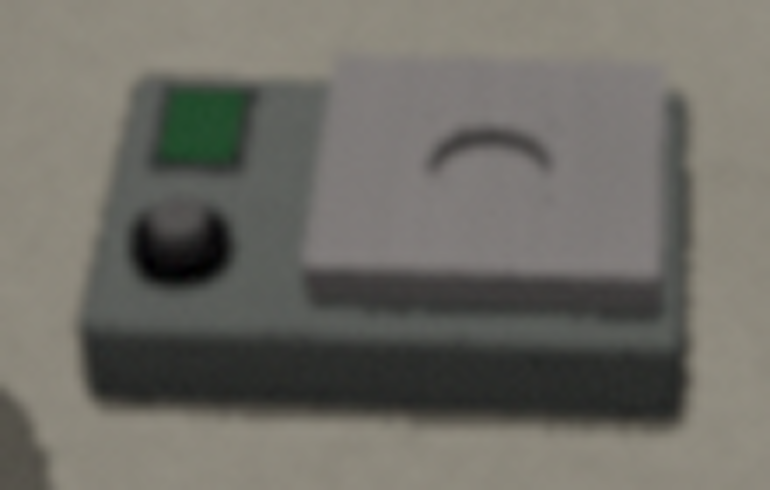

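View pics/t1.png

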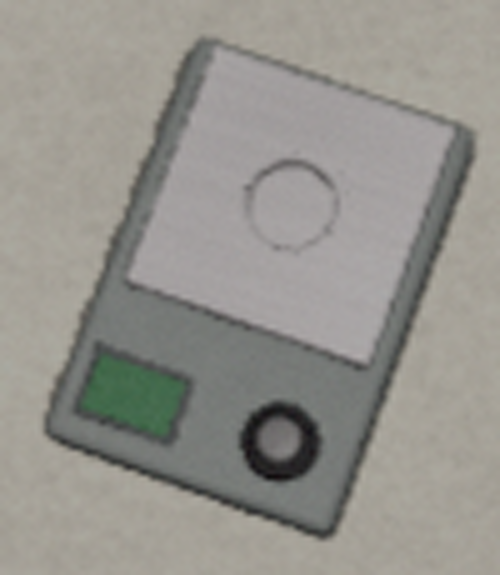

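View pics/c1.png

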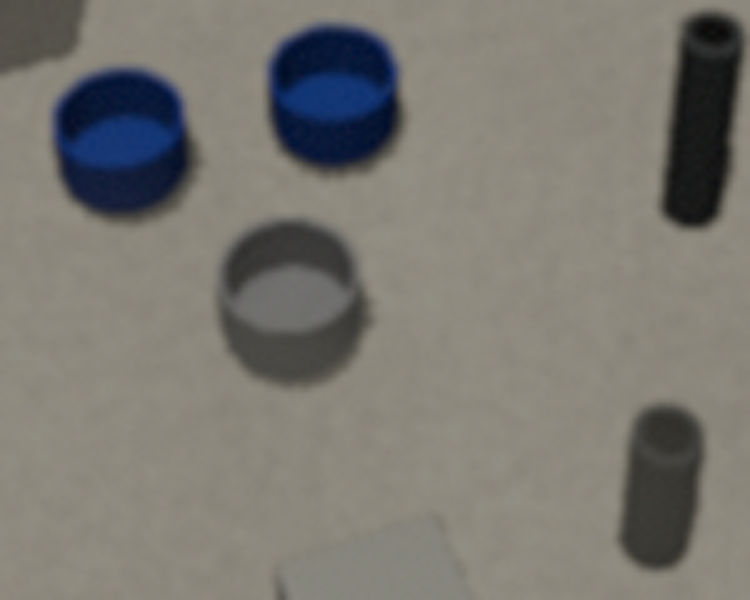

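View pics/c2.png

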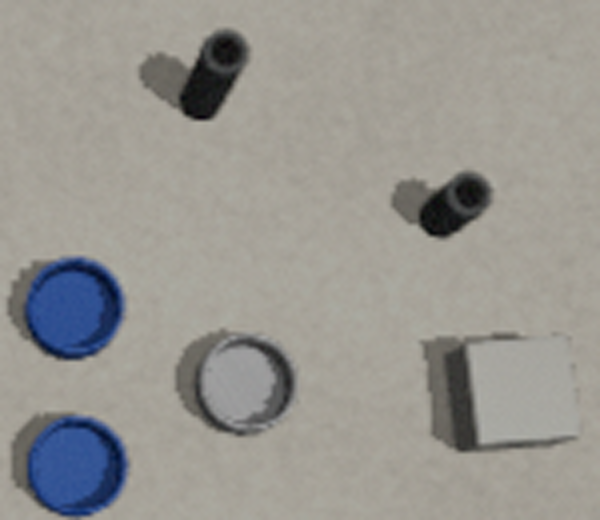

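```bash
cat >> h.py <<'E'
from scipy.optimize import least_squares
def tri(us,ut):
    A=[];
    (e1,d1),(e2,d2)=ray("side",us),ray("top",ut)
    d1/=np.linalg.norm(d1);d2/=np.linalg.norm(d2)
    M=np.stack([d1,-d2],1); t=np.linalg.lstsq(M,e2-e1,rcond=None)[0]
    p,q=e1+d1*t[0],e2+d2*t[1]; return (p+q)/2, np.linalg.norm(p-q)
E
python3 - <<'E'
from h import *
P=lambda p:np.round(p,4).tolist()
s1=lambda x,y:((x+.5)/7-.5+225,(y+.5)/7-.5+170)
t1=lambda x,y:((x+.5)/5-.5+200,(y+.5)/5-.5+135)
c1=lambda x,y:((x+.5)/5-.5+215,(y+.5)/5-.5+240)
c2=lambda x,y:((x+.5)/4-.5+310,(y+.5)/4-.5+135)
print("recess top",P(onz("top",t1(291.5,206),.068)))
print("tare tri",tri(s1(180,220),t1(281,440)))
# platter corners
ct=[t1(*p) for p in((212,42),(454,128),(371,366),(129,283))]
cs=[s1(*p) for p in((662,66),(658,274),(305,268),(332,57))]
for a,b in zip(cs,ct): print("corner",P(onz("side",a,.068)),P(onz("top",b,.068)),P(tri(a,b)[0]))
print("mean",P(np.mean([onz("side",a,.068) for a in cs],0)),P(np.mean([onz("top",a,.068) for a in ct],0)))
print("side arc L,R,T",[P(onz("side",s1(*p),.068)) for p in((430,172),(550,172),(490,128))])
print("bowl rim top",P(onz("top",c2(246,384),.044)),"side",P(onz("side",c1(289,282),.044)))
print("spacer top", P(onz("top",c2(469,193),.07)),P(onz("side",c1(669,434),.07)))
print("long top", P(onz("top",c2(226,51),.11)))
E
```

```text
recess top [0.5954, 0.1118, 0.068]
tare tri (array([0.48269099, 0.11595476, 0.0635834 ]), np.float64(0.0016025841590647074))
corner [0.6746, 0.1469, 0.068] [0.678, 0.1516, 0.068] [0.6779, 0.1521, 0.0641]
corner [0.634, 0.0344, 0.068] [0.6342, 0.0331, 0.068] [0.6337, 0.0331, 0.0692]
corner [0.5185, 0.0726, 0.068] [0.5168, 0.0731, 0.068] [0.5178, 0.073, 0.0676]
corner [0.5581, 0.1884, 0.068] [0.5576, 0.1896, 0.068] [0.5581, 0.1897, 0.067]
mean [0.5963, 0.1106, 0.068] [0.5966, 0.1118, 0.068]
side arc L,R,T [[0.5744, 0.1112, 0.068], [0.6155, 0.0987, 0.068], [0.6024, 0.1295, 0.068]]
bowl rim top [0.4646, -0.1613, 0.044] side [0.4658, -0.1691, 0.044]
spacer top [0.5764, -0.2946, 0.07] [0.5771, -0.2949, 0.07]
long top [0.6534, -0.1452, 0.11]
```

```bash
cat >> h.py <<'E'
def circ(x,y,z,r,n=72):
    t=np.linspace(0,2*np.pi,n); return np.stack([x+r*np.cos(t),y+r*np.sin(t),z+0*t],1)
def overlay(n,img,x0,x1,y0,y1,f,curves,fn):
    im=cv2.resize(img[y0:y1,x0:x1],None,fx=f,fy=f,interpolation=cv2.INTER_CUBIC)
    cols=[(0,255,255),(0,0,255),(255,255,0),(0,255,0),(255,0,255)]
    for i,c in enumerate(curves):
        uv=np.array([proj(n,p) for p in c]); uv=(uv-[x0,y0]+.5)*f-.5
        cv2.polylines(im,[np.round(uv*8).astype(np.int32)],False,cols[i%5],1,cv2.LINE_AA,3)
    cv2.imwrite(fn,im); return im
E
python3 - <<'E'
from h import *
a=viewer.grab_frame("side");b=viewer.grab_frame("top")
B=(.4640,-.1615);S=(.5755,-.291);Rc=(.5957,.1113)
cv=[circ(*B,.044,.030),circ(*B,.013,.0265),circ(*S,.07,.014),circ(*S,0,.014)]
i1=overlay("side",a,245,365,275,365,5,cv,"pics/o1.png")
i2=overlay("top",b,350,440,170,245,6,cv,"pics/o2.png")
th=np.radians(-19.3);R=np.array([[np.cos(th),-np.sin(th)],[np.sin(th),np.cos(th)]])
sq=np.array([[1,1],[1,-1],[-1,-1],[-1,1],[1,1]])*.062
M=np.array([.5965,.1113]); pl=np.c_[sq@R.T+M,np.full(5,.068)]
O=M*0+[.595,.116]; hs=np.array([[75,75],[75,-75],[-140,-75],[-140,75],[75,75]])*.001
h=np.c_[hs@R.T+O,np.full(5,.046)]; t=O+R@[-.106,-.038]
cv=[circ(*Rc,.068,.02275),pl,h,circ(*t,.054,.011),circ(*t,.046,.011)]
overlay("side",a,230,330,170,240,7,cv,"pics/o3.png")
overlay("top",b,205,300,135,248,5,cv,"pics/o4.png")
E
```

```text
(no output)
```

View pics/o1.png

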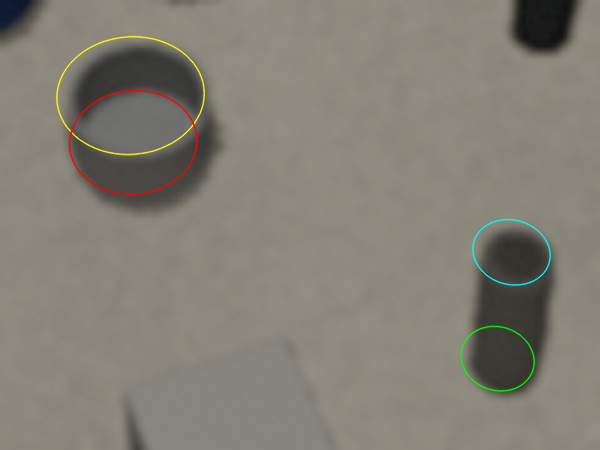

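View pics/o2.png

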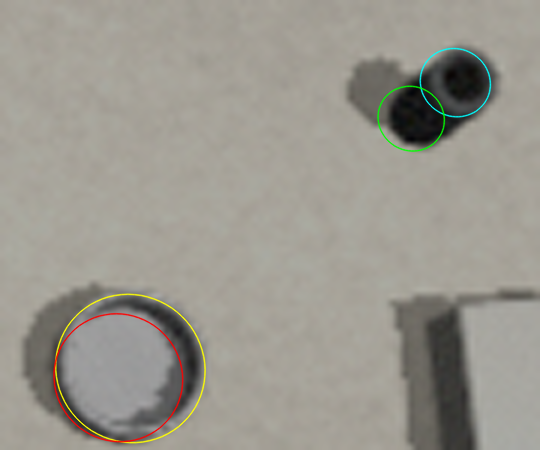

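View pics/o3.png

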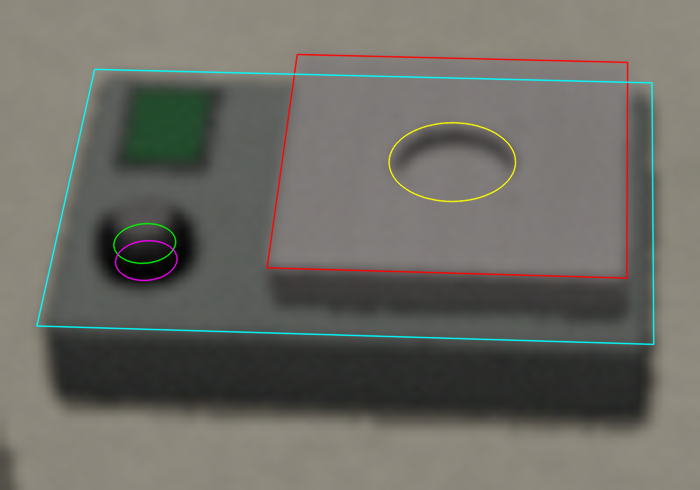

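View pics/o4.png

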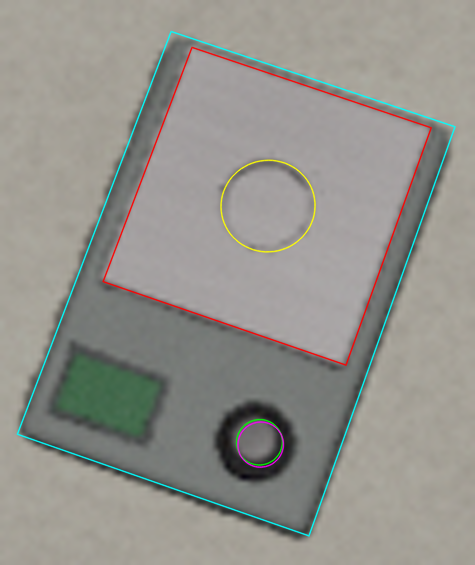

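```bash
cat >> h.py <<'E'
def st(): return env.read_state()
def frame():
    s=st(); return np.array(s["tcp_pos"]),Rot.from_quat(s["eef_rot"]).as_matrix()
def target(yaw):
    x=np.array([0,0,-1.]);y=np.array([np.cos(yaw),np.sin(yaw),0]);return np.stack([x,y,np.cross(x,y)],1)
def delta(pos,yaw):
    p,R=frame(); best=None
    for k in(0,np.pi):
        rv=Rot.from_matrix(R.T@target(yaw+k)).as_rotvec()
        if best is None or np.linalg.norm(rv)<np.linalg.norm(best): best=rv
    return np.round(R.T@(np.array(pos)-p)*1000,1).tolist(),np.round(best,3).tolist()
def now():
    s=st(); p,R=frame(); print("t",round(s["time_s"],2),"tcp",np.round(p,4),"yawY",round(np.degrees(np.arctan2(R[1,1],R[0,1])),1),"F",np.round(s["force"],1),"w",round(float(s["gripper_width"]),4),"q",np.round(s["joint_pos"],2))
E
python3 - <<'E'
from h import *
now(); print(np.round(frame()[1],3))
print(delta((.465,-.162,.13),np.pi/2), delta((.465,-.162,.013),np.pi/2),delta((.465,-.162,.13),0))
E
```

```text
t 2.4 tcp [ 0.1751 -0.626   0.2313] yawY -74.4 F [-0.1 -1.4 -0.3] w 0.0853 q [-1.47  0.25  1.56 -0.    1.34 -0.17]
[[-0.     0.269 -0.963]
 [-0.    -0.963 -0.269]
 [-1.     0.     0.   ]]
([101.3, -368.7, -404.2], [0.273, 0.0, -0.0]) ([218.3, -368.7, -404.2], [0.273, 0.0, -0.0]) ([101.3, -368.7, -404.2], [-1.298, 0.0, 0.0])
```

>>> apply_moves(series=[85,50,-180,-200,0.14,0,0,85,50,-180,-200,0.14,0,0,85,50,-180,-200,0.14,0,0,85,50,-180,-200,0.14,0,0,85,101,-369,-404,0.273,0,0,85,101,-369,-404,0.273,0,0,85,101,-369,-404,0.273,0,0,85,101,-369,-404,0.273,0,0,85,101,-369,-404,0.273,0,0,85,101,-369,-404,0.273,0,0,85,101,-369,-404,0.273,0,0], squeeze=25)

```text
time_s: 3.78
tcp_pos: [0.4649, -0.1621, 0.1305]
eef_rot: [0.707, -0.0, -0.707, 0.0]
force: [-0.1, 0.3, 0.5]
gripper_width: 0.0851
```

```bash
python3 - <<'E'
from h import *
now(); print(delta((.465,-.162,.010),np.pi/2))
cv2.imwrite("pics/s2.png",cv2.resize(viewer.grab_frame("side")[200:360,200:400],None,fx=4,fy=4))
E
```

```text
t 3.77 tcp [ 0.4649 -0.1621  0.1305] yawY -90.0 F [-0.1  0.3  0.5] w 0.0851 q [-0.57 -0.01  2.03 -0.    1.12  1.  ]
([120.5, -0.1, -0.1], [0.0, -0.0, -0.001])
```

View pics/s2.png

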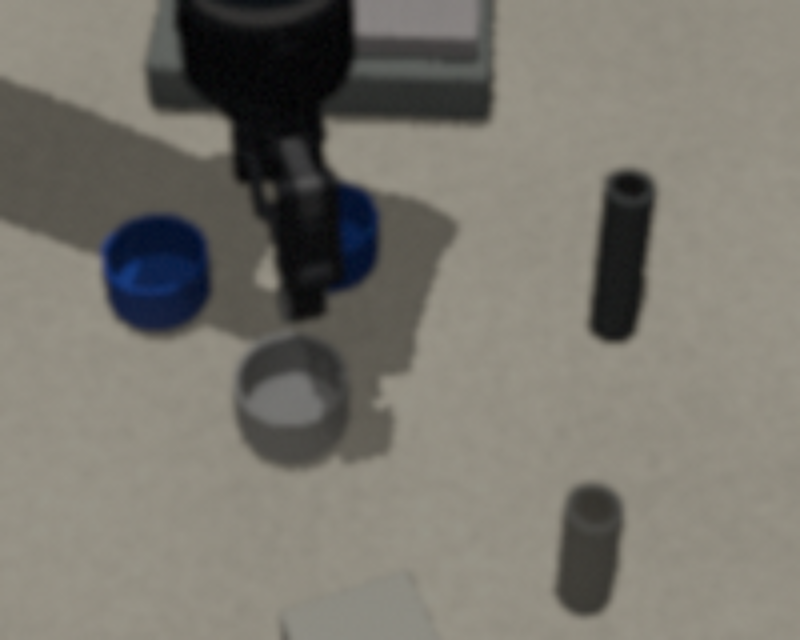

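>>> apply_moves(series=[85,50,0,0,0,0,0,85,90,0,0,0,0,0,85,120,0,0,0,0,0,85,120,0,0,0,0,0,30,120,0,0,0,0,0,30,120,0,0,0,0,0,30,120,0,0,0,0,0,30,120,0,0,0,0,0,30,120,0,0,0,0,0,30,120,0,0,0,0,0], squeeze=20)

```text
time_s: 5.08
tcp_pos: [0.4661, -0.1639, 0.0127]
eef_rot: [0.708, -0.001, -0.706, 0.001]
force: [-2.5, -0.6, 6.6]
gripper_width: 0.0582
```

```bash
python3 - <<'E'
from h import *
now(); 
E
```

```text
t 5.08 tcp [ 0.4661 -0.1639  0.0127] yawY -90.0 F [-2.5 -0.6  6.6] w 0.0582 q [-0.57  0.21  2.06 -0.    0.87  1.  ]
```

>>> apply_moves(series=[85,2,0,0,0,0,0,85,2,0,0,0,0,0,85,2,0,0,0,0,0,85,2,0,0,-0.8,0,0,85,2,0,0,-0.8,0,0,85,2,0,0,-0.8,0,0,85,2,0,0,-0.8,0,0,85,2,0,0,-1.571,0,0,85,2,0,0,-1.571,0,0,85,2,0,0,-1.571,0,0,85,2,0,0,-1.571,0,0,85,2,0,0,-1.571,0,0,85,2,0,0,-1.571,0,0])

```text
time_s: 6.7
tcp_pos: [0.466, -0.1638, 0.0106]
eef_rot: [0.5, 0.498, -0.5, 0.501]
force: [0.1, -0.3, -0.3]
gripper_width: 0.0849
```

```bash
python3 - <<'E'
from h import *
now(); 
cv2.imwrite("pics/s3.png",cv2.resize(viewer.grab_frame("side")[200:360,200:400],None,fx=4,fy=4))
E
```

```text
t 6.7 tcp [ 0.466  -0.1638  0.0106] yawY -0.1 F [ 0.1 -0.3 -0.3] w 0.0849 q [-0.57  0.21  2.06 -0.    0.86 -0.57]
```

View pics/s3.png

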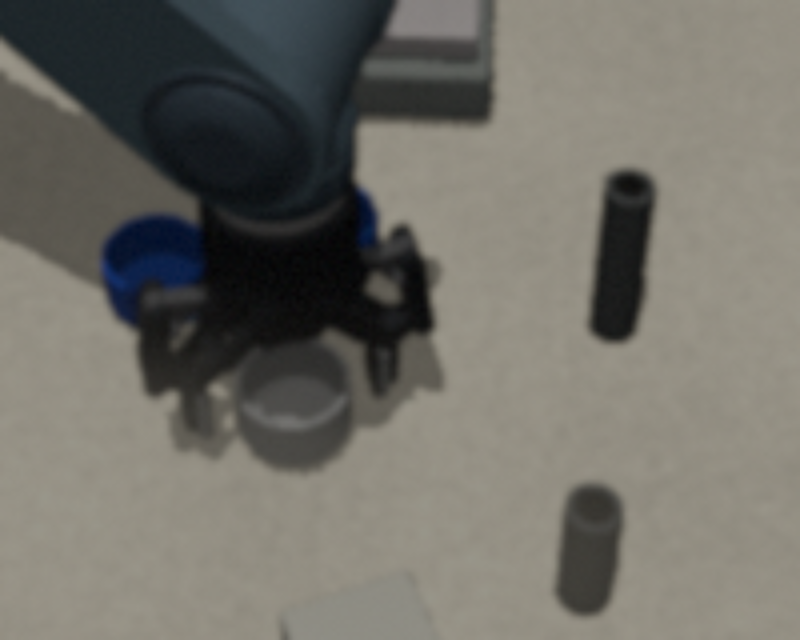

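>>> apply_moves(series=[30,0,0,0,0,0,0,30,0,0,0,0,0,0,30,0,0,0,0,0,0,30,0,0,0,0,0,0,30,0,0,0,0,0,0,30,0,0,0,0,0,0])

```text
time_s: 7.5
tcp_pos: [0.4664, -0.164, 0.0109]
eef_rot: [0.501, 0.498, -0.5, 0.501]
force: [0.7, 1.6, 5.7]
gripper_width: 0.0606
```

```bash
python3 - <<'E'
from h import *
now(); a=viewer.grab_frame("side")
x,y,_=frame()[0]
overlay("side",a,245,345,260,340,7,[circ(x,y,.044,.03),circ(x,y,.009,.028),circ(x,y,0.0,.02)],"pics/o5.png")
E
```

```text
t 7.5 tcp [ 0.4664 -0.164   0.0109] yawY -0.1 F [0.7 1.6 5.7] w 0.0606 q [-0.57  0.21  2.06 -0.    0.86 -0.56]
```

View pics/o5.png

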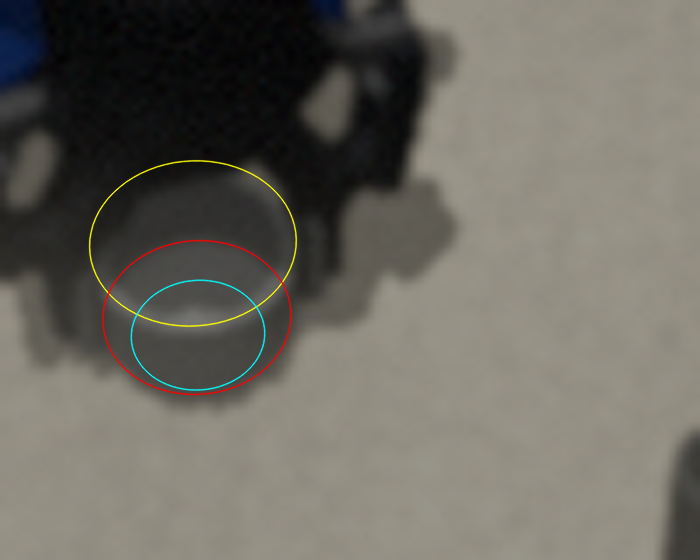

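```bash
python3 - <<'E'
from h import *
print(delta((.4664,-.164,.16),0),delta((.596,.111,.16),0),delta((.596,.111,.095),0))
E
```

```text
([-149.1, 0.6, 0.5], [-0.002, 0.003, -0.004]) ([-149.5, 129.6, -274.7], [-0.002, 0.003, -0.004]) ([-84.5, 129.4, -274.9], [-0.002, 0.003, -0.004])
```

>>> apply_moves(series=[30,-50,0,0,0,0,0,30,-100,0,0,0,0,0,30,-149,0,0,0,0,0,30,-149,30,-60,0,0.003,-0.004,30,-149,55,-115,0,0.003,-0.004,30,-149,80,-170,0,0.003,-0.004,30,-149,105,-225,0,0.003,-0.004,30,-149,129.5,-274.7,0,0.003,-0.004,30,-149,129.5,-274.7,0,0.003,-0.004,30,-110,129.5,-274.8,0,0.003,-0.004,30,-84.5,129.5,-274.9,0,0.003,-0.004,30,-84.5,129.5,-274.9,0,0.003,-0.004,30,-84.5,129.5,-274.9,0,0.003,-0.004], squeeze=25)

```text
time_s: 9.18
tcp_pos: [0.5965, 0.1104, 0.0958]
eef_rot: [0.501, 0.499, -0.501, 0.5]
force: [0.5, -0.2, -1.5]
gripper_width: 0.0599
```

```bash
python3 - <<'E'
from h import *
now(); a=viewer.grab_frame("side")
x,y,z=frame()[0]; z0=z-.0109
overlay("side",a,235,335,155,240,7,[circ(x,y,z0+.044,.03),circ(x,y,z0+.009,.028),circ(x,y,z0,.02),circ(.596,.111,.068,.02275)],"pics/o6.png")
overlay("top",viewer.grab_frame("top"),205,305,135,248,5,[circ(x,y,z0+.044,.03)],"pics/o7.png")
E
```

```text
t 9.18 tcp [0.5965 0.1104 0.0958] yawY -0.1 F [ 0.5 -0.2 -1.5] w 0.0599 q [-0.    0.3   1.76 -0.    1.08 -0.  ]
```

View pics/o6.png

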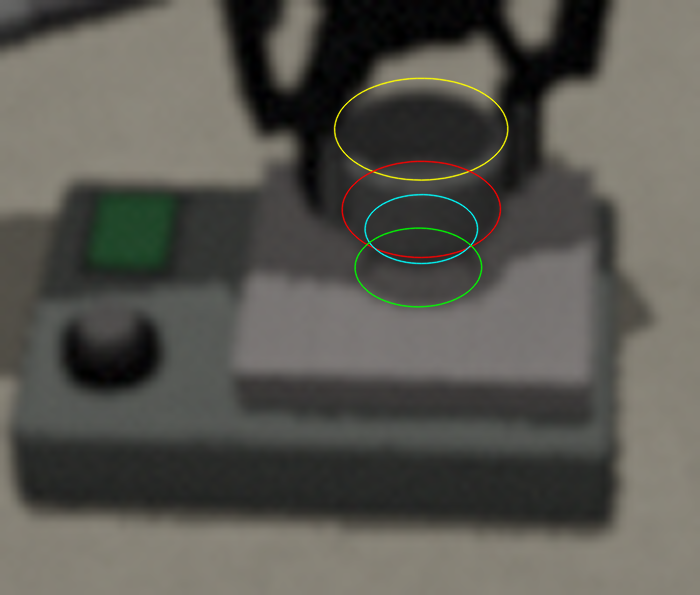

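View pics/o7.png

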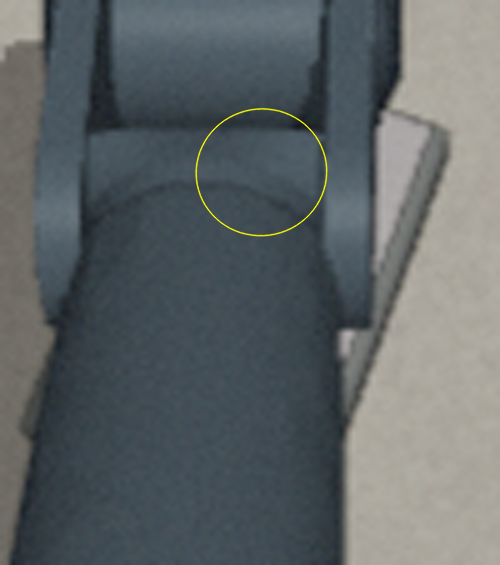

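>>> apply_moves(series=[30,8,-0.5,-0.6,0,0,0,30,13,-0.5,-0.6,0,0,0,30,17,-0.5,-0.6,0,0,0,30,19,-0.5,-0.6,0,0,0,30,19,-0.5,-0.6,0,0,0,30,19,-0.5,-0.6,0,0,0])

```text
time_s: 10.02
tcp_pos: [0.5966, 0.1112, 0.0778]
eef_rot: [0.501, 0.499, -0.5, 0.5]
force: [-0.4, -0.5, -0.1]
gripper_width: 0.0603
```

```bash
python3 - <<'E'
from h import *
now();print(st()["moment"])
E
```

```text
t 10.03 tcp [0.5966 0.1112 0.0778] yawY -0.1 F [-0.4 -0.5 -0.1] w 0.0603 q [-0.    0.33  1.76 -0.    1.05  0.  ]
[ 0.03761342  0.26099358 -0.02987605]
```

>>> apply_moves(series=[30,1.5,-0.5,0,0,0,0,30,3,-0.5,0,0,0,0,30,3,-0.5,0,0,0,0,30,3,-0.5,0,0,0,0])

```text
time_s: 10.52
tcp_pos: [0.5966, 0.1113, 0.0753]
eef_rot: [0.501, 0.499, -0.5, 0.5]
force: [-0.6, 0.8, 3.1]
gripper_width: 0.0599
```

```bash
python3 - <<'E'
from h import *
now();print(st()["moment"])
a=viewer.grab_frame("side"); cv2.imwrite("pics/s8.png",cv2.resize(a[160:235,235:335],None,fx=7,fy=7))
E
```

```text
t 10.53 tcp [0.5966 0.1113 0.0753] yawY -0.1 F [-0.6  0.8  3.1] w 0.0599 q [-0.    0.33  1.76 -0.    1.04  0.  ]
[ 0.05693176  0.13136503 -0.03062075]
```

View pics/s8.png

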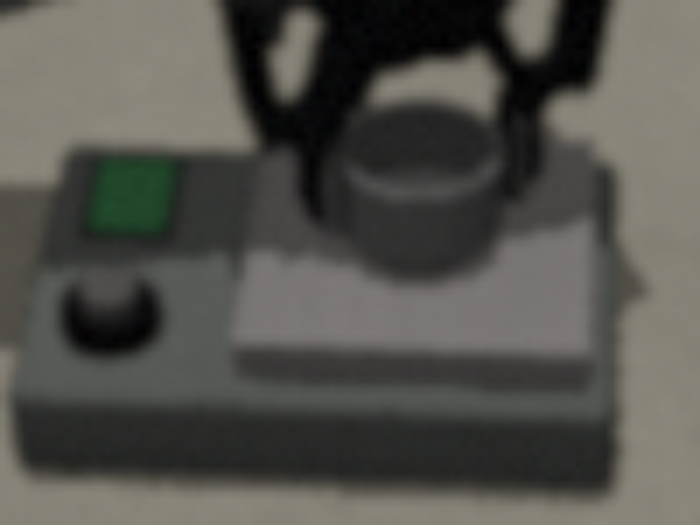

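>>> apply_moves(series=[30,0,0.2,0.5,0,0,0,30,0,0.4,1,0,0,0,30,0,0.4,1,0,0,0,30,0,0.4,1,0,0,0])

```text
time_s: 11.08
tcp_pos: [0.5969, 0.1105, 0.0752]
eef_rot: [0.501, 0.499, -0.5, 0.5]
force: [-1.5, 3.6, 4.3]
gripper_width: 0.0603
```

>>> apply_moves(series=[30,0,0.2,0.5,0,0,0,30,0,0.4,1,0,0,0,30,0,0.4,1,0,0,0,30,0,0.4,1,0,0,0])

```text
time_s: 11.58
tcp_pos: [0.5974, 0.1095, 0.0752]
eef_rot: [0.501, 0.499, -0.5, 0.5]
force: [-0.4, 3.5, 3.5]
gripper_width: 0.0602
```

```bash
python3 - <<'E'
from h import *
now()
a=viewer.grab_frame("side"); a0=cv2.imread("pics/side0.png")
x,y,z=frame()[0]; z0=z-.0109
overlay("side",a,265,325,160,210,13,[circ(x,y,z0+.044,.03)],"pics/p1.png")
overlay("side",a0,265,325,175,215,13,[circ(x,y,.068,.02275),circ(x,y,.0665,.02125)],"pics/p2.png")
E
```

```text
t 11.57 tcp [0.5974 0.1095 0.0752] yawY -0.1 F [-0.4  3.5  3.5] w 0.0602 q [-0.01  0.33  1.76  0.    1.05 -0.  ]
```

View pics/p1.png

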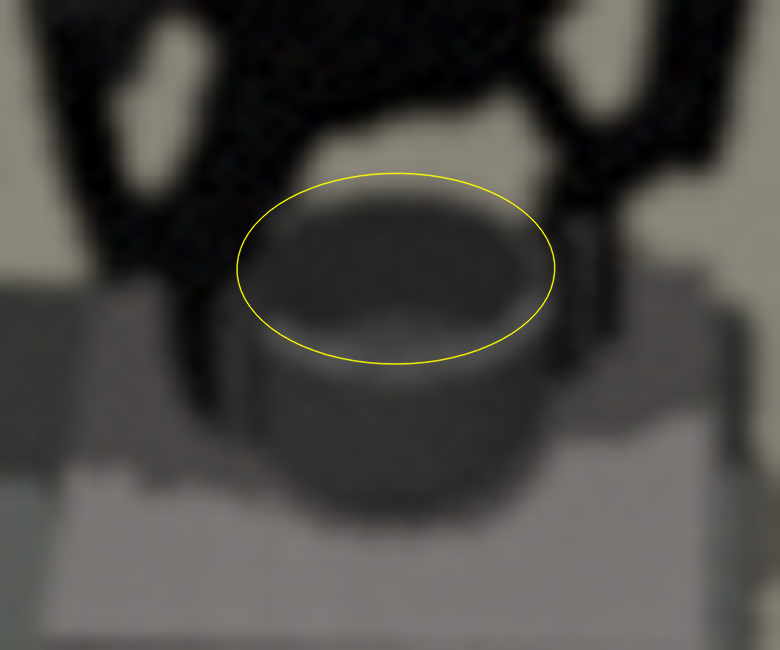

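View pics/p2.png

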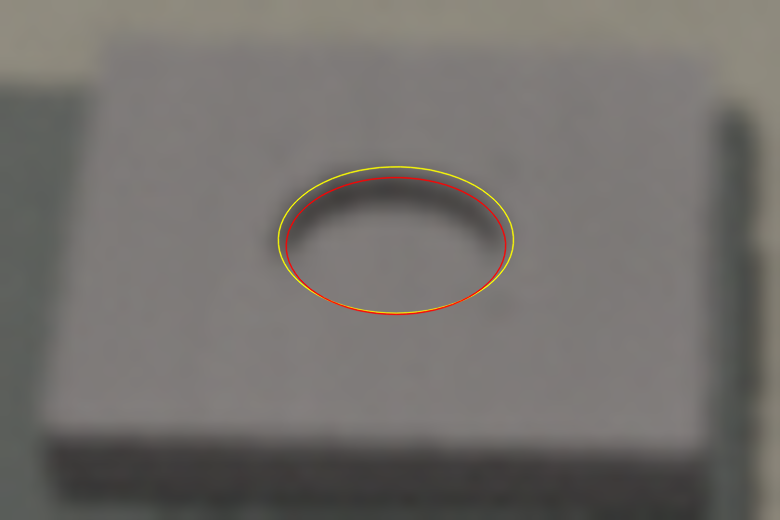

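>>> apply_moves(series=[30,0,-0.1,-1,0,0,0,30,0,-0.2,-2,0,0,0,30,0,-0.3,-2.5,0,0,0,30,0,-0.3,-2.5,0,0,0])

```text
time_s: 12.12
tcp_pos: [0.5974, 0.1114, 0.0753]
eef_rot: [0.501, 0.498, -0.5, 0.501]
force: [0.2, -2.6, 3.3]
gripper_width: 0.06
```

>>> apply_moves(series=[30,0,0,-0.5,0,0,0,30,0,0,-1,0,0,0,30,0,0,-1,0,0,0,30,0,0,-1,0,0,0])

```text
time_s: 12.62
tcp_pos: [0.5965, 0.1131, 0.0744]
eef_rot: [0.501, 0.499, -0.5, 0.5]
force: [0.5, -1.4, -1.3]
gripper_width: 0.0602
```

>>> apply_moves(series=[30,0,0,-0.5,0,0,0,30,0,0,-1,0,0,0,30,0,0,-1,0,0,0,30,0,0,-1,0,0,0])

```text
time_s: 13.12
tcp_pos: [0.5965, 0.1141, 0.0743]
eef_rot: [0.501, 0.499, -0.5, 0.5]
force: [0.3, 0.1, -1.8]
gripper_width: 0.0597
```

>>> apply_moves(series=[30,1.5,0,0,0,0,0,30,3,0,0,0,0,0,30,3,0,0,0,0,0])

```text
time_s: 13.5
tcp_pos: [0.5965, 0.1141, 0.0712]
eef_rot: [0.501, 0.499, -0.5, 0.5]
force: [0.7, -0.1, -2.9]
gripper_width: 0.0604
```

>>> apply_moves(series=[30,1.5,0,0,0,0,0,30,2.5,0,0,0,0,0,30,2.5,0,0,0,0,0])

```text
time_s: 13.88
tcp_pos: [0.5965, 0.1142, 0.0688]
eef_rot: [0.501, 0.499, -0.5, 0.5]
force: [-1.0, 0.5, -0.1]
gripper_width: 0.0603
```

>>> apply_moves(series=[85,0,0,0,0,0,0,85,0,0,0,0,0,0,85,0,0,0,0,0,0,85,0,0,0,0,0,0,85,-20,0,0,0,0,0,85,-50,0,0,0,0,0,85,-100,0,0,0,0,0,85,-100,0,0,0,0,0])

```text
time_s: 14.88
tcp_pos: [0.6, 0.1142, 0.1759]
eef_rot: [0.504, 0.496, -0.497, 0.503]
force: [0.0, -0.1, 0.7]
gripper_width: 0.085
```

```bash
python3 - <<'E'
from h import *
now()
a=viewer.grab_frame("side")
overlay("side",a,235,335,160,235,7,[],"pics/p3.png")
th=np.radians(-19.3);R=np.array([[np.cos(th),-np.sin(th)],[np.sin(th),np.cos(th)]])
print(delta((.4827,.116,.10),0))
E
```

```text
t 14.88 tcp [0.6    0.1142 0.1759] yawY -0.1 F [ 0.  -0.1  0.7] w 0.085 q [0.   0.2  1.71 0.   1.21 0.  ]
([71.9, -116.2, -1.5], [-0.002, -0.0, -0.009])
```

View pics/p3.png

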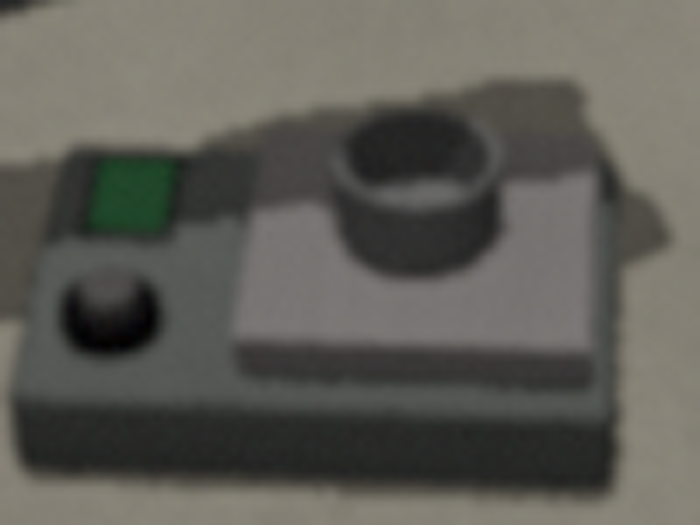

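```bash
python3 - <<'E'
from h import *
now()
a=viewer.grab_frame("side")
x,y=.5972,.1097
overlay("side",a,265,325,165,205,13,[circ(x,y,.058+.044,.03),circ(x,y,.068,.030),circ(x,y,.111,.03)],"pics/p4.png")
a0=cv2.imread("pics/side0.png")
for z in (.050,.054,.058):
  k=np.array([.4827,.1160])
overlay("side",a0,240,275,190,215,16,[circ(.4827,.116,z,.011) for z in(.05,.056,.062)],"pics/p5.png")
b0=cv2.imread("pics/top0.png")
overlay("top",b0,240,275,210,235,16,[circ(.4827,.116,z,.011) for z in(.05,.056,.062)],"pics/p6.png")
E
```

```text
t 14.93 tcp [0.5982 0.1142 0.1729] yawY -0.1 F [ 0.5  0.3 -0.5] w 0.0852 q [0.   0.2  1.72 0.   1.21 0.  ]
```

View pics/p4.png

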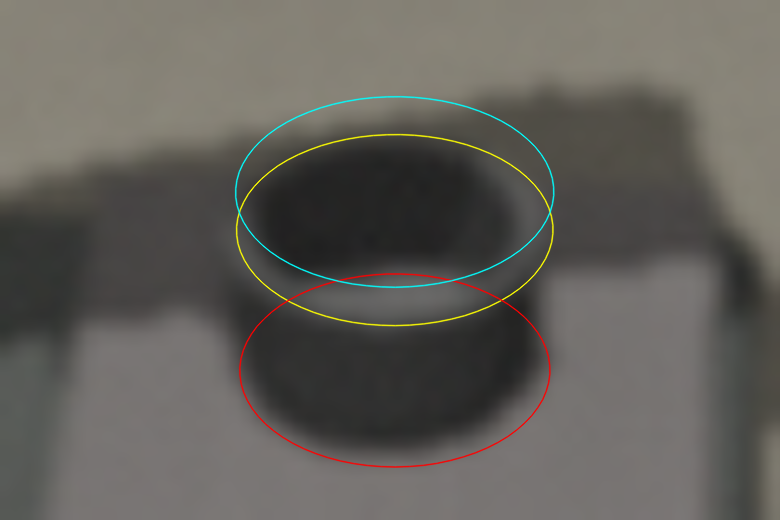

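View pics/p5.png

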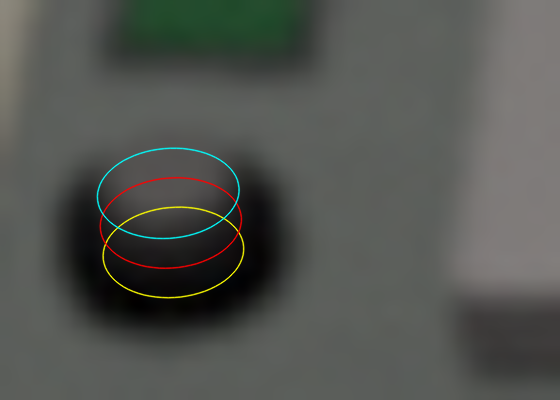

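View pics/p6.png

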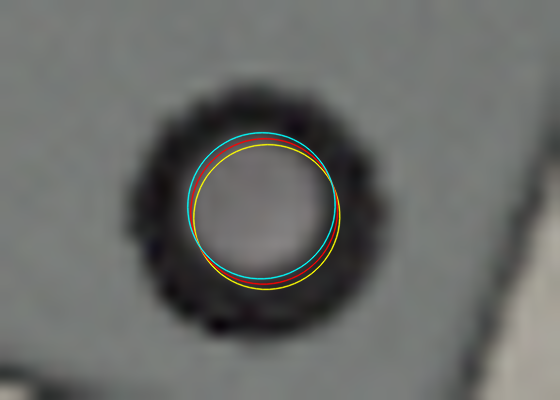

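```bash
python3 - <<'E'
from h import *
now()
print(delta((.4835,.116,.17),0),delta((.4835,.116,.085),0))
E
```

```text
t 14.97 tcp [0.5969 0.1141 0.1705] yawY -0.1 F [ 0.4 -0.6 -0.4] w 0.0848 q [0.   0.21 1.72 0.   1.21 0.  ]
([0.0, -113.4, -1.6], [-0.002, -0.0, -0.005]) ([85.0, -113.8, -1.6], [-0.002, -0.0, -0.005])
```

>>> apply_moves(series=[0,0,-60,-1,0,0,0,0,0,-113,-1.6,0,0,-0.005,0,0,-113.5,-1.6,0,0,-0.005,0,20,-113.5,-1.6,0,0,-0.005,0,50,-113.5,-1.6,0,0,-0.005,0,80,-113.8,-1.6,0,0,-0.005,0,80,-113.8,-1.6,0,0,-0.005,0,80,-113.8,-1.6,0,0,-0.005])

```text
time_s: 15.98
tcp_pos: [0.4844, 0.116, 0.0908]
eef_rot: [0.501, 0.499, -0.5, 0.499]
force: [-1.2, -0.9, -0.4]
gripper_width: 0.0001
```

```bash
python3 - <<'E'
from h import *
now(); a=viewer.grab_frame("side"); x,y,z=frame()[0]
overlay("side",a,225,335,155,235,7,[],"pics/p7.png")
E
```

```text
t 15.97 tcp [0.4844 0.116  0.0908] yawY -0.1 F [-1.2 -0.9 -0.4] w 0.0001 q [0.01 0.07 2.04 0.   1.03 0.01]
```

View pics/p7.png

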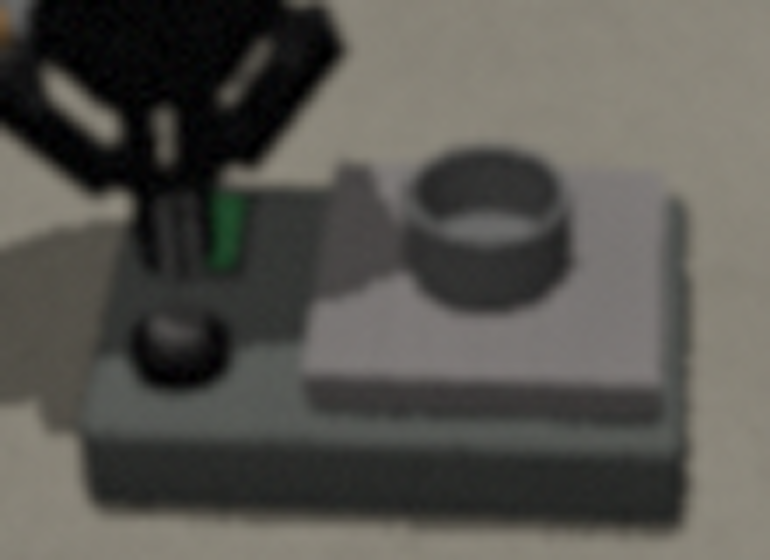

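>>> apply_moves(series=[0,10,-0.7,0,0,0,0,0,20,-0.7,0,0,0,0,0,22,-0.7,0,0,0,0,0,22,-0.7,0,0,0,0])

```text
time_s: 16.52
tcp_pos: [0.4839, 0.116, 0.069]
eef_rot: [0.501, 0.499, -0.5, 0.5]
force: [-0.2, 0.0, -0.4]
gripper_width: 0.0
```

```bash
python3 - <<'E'
from h import *
now(); a=viewer.grab_frame("side"); x,y,z=frame()[0]
overlay("side",a,225,285,175,215,13,[],"pics/p8.png")
E
```

```text
t 16.52 tcp [0.4839 0.116  0.069 ] yawY -0.1 F [-0.2  0.  -0.4] w 0.0 q [0.01 0.11 2.04 0.   0.99 0.01]
```

View pics/p8.png

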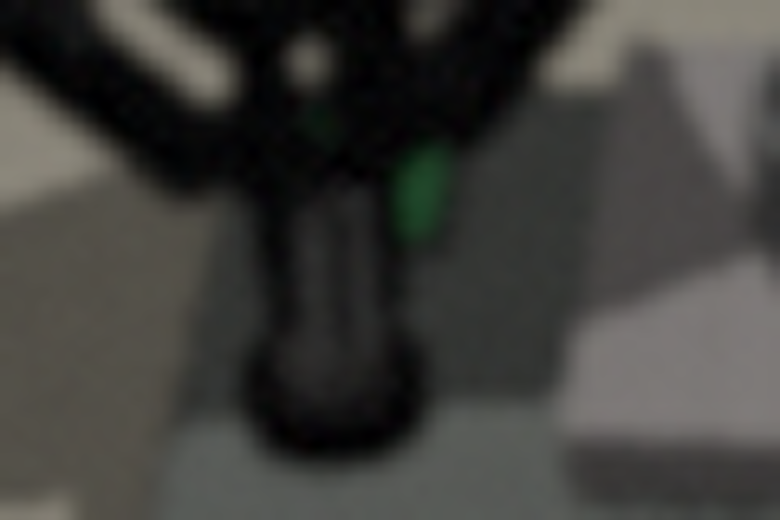

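>>> apply_moves(series=[0,2,0,0,0,0,0,0,4,0,0,0,0,0,0,5,0,0,0,0,0,0,5,0,0,0,0,0])

```text
time_s: 17.08
tcp_pos: [0.4845, 0.116, 0.0647]
eef_rot: [0.501, 0.499, -0.5, 0.5]
force: [-1.4, -0.1, 3.2]
gripper_width: -0.0003
```

>>> apply_moves(series=[0,1,0,0,0,0,0,0,2,0,0,0,0,0,0,2,0,0,0,0,0])

```text
time_s: 17.45
tcp_pos: [0.4845, 0.1161, 0.0627]
eef_rot: [0.501, 0.499, -0.5, 0.5]
force: [-1.9, -0.3, 5.7]
gripper_width: 0.0002
```

>>> apply_moves(series=[0,0.5,0,0,0,0,0,0,0.5,0,0,0,0,0])

```text
time_s: 17.7
tcp_pos: [0.4845, 0.1161, 0.0624]
eef_rot: [0.501, 0.499, -0.5, 0.5]
force: [-2.3, 0.7, 5.4]
gripper_width: 0.0001
```

>>> apply_moves(series=[0,0.6,0,0,0,0,0,0,0.6,0,0,0,0,0])

```text
time_s: 17.95
tcp_pos: [0.4845, 0.1161, 0.062]
eef_rot: [0.501, 0.499, -0.5, 0.5]
force: [-2.6, 0.0, 6.4]
gripper_width: 0.0002
```

>>> apply_moves(series=[0,0.3,0,0,0,0,0,0,0.3,0,0,0,0,0,0,0.3,0,0,0,0,0,0,0.3,0,0,0,0,0,0,0.3,0,0,0,0,0,0,0.3,0,0,0,0,0])

```text
time_s: 18.7
tcp_pos: [0.4845, 0.1161, 0.062]
eef_rot: [0.501, 0.499, -0.5, 0.5]
force: [-2.4, -0.1, 6.9]
gripper_width: 0.0
```

>>> apply_moves(series=[0,-5,0,0,0,0,0,0,-15,0,0,0,0,0,0,-60,0,0,0,0,0,0,-110,0,0,0,0,0,0,-130,0,0,0,0,0,0,-130,0,0,0,0,0])

```text
time_s: 19.45
tcp_pos: [0.4853, 0.1161, 0.194]
eef_rot: [0.502, 0.498, -0.499, 0.501]
force: [-0.2, 0.2, -0.2]
gripper_width: -0.0003
```

```bash
python3 - <<'E'
from h import *
now(); a=viewer.grab_frame("side")
overlay("side",a,225,335,155,235,7,[],"pics/p9.png")
overlay("side",a,315,375,305,365,10,[circ(.5775,-.294,.07,.014),circ(.5775,-.294,0,.014)],"pics/p10.png")
b=cv2.imread("pics/top0.png")
overlay("top",b,395,455,165,210,10,[circ(.5775,-.294,.07,.014),circ(.5775,-.294,0,.014)],"pics/p11.png")
E
```

```text
t 19.45 tcp [0.4853 0.1161 0.194 ] yawY -0.1 F [-0.2  0.2 -0.2] w -0.0003 q [ 0.01 -0.08  1.97  0.    1.24  0.01]
```

View pics/p9.png

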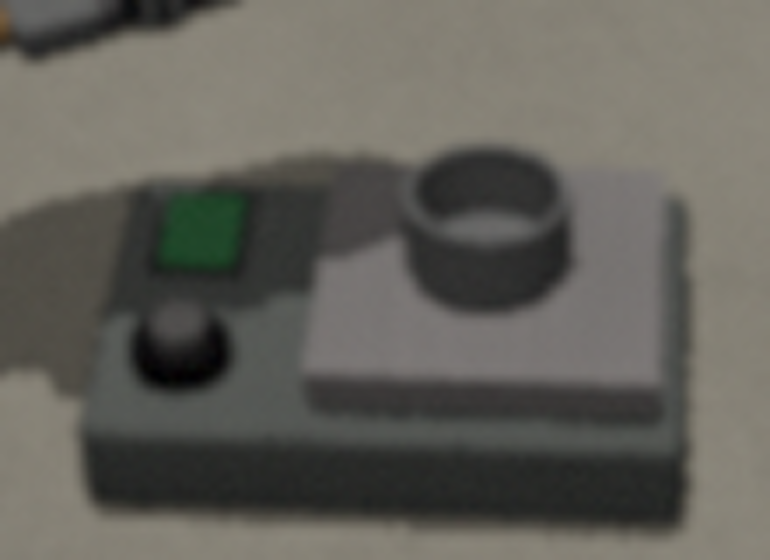

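View pics/p10.png

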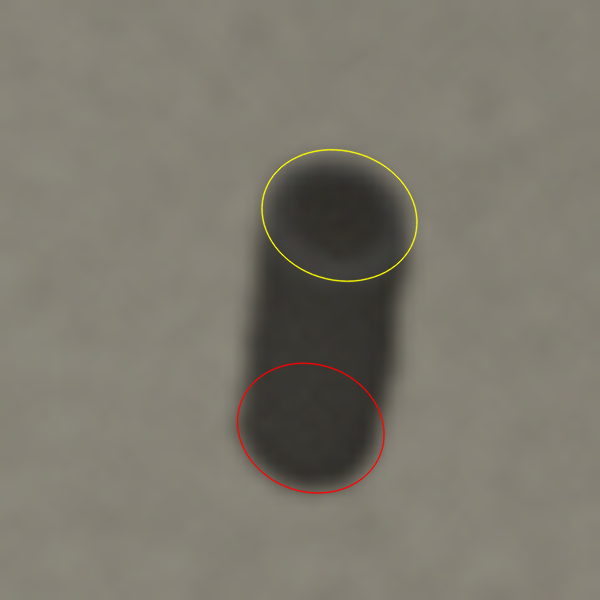

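View pics/p11.png

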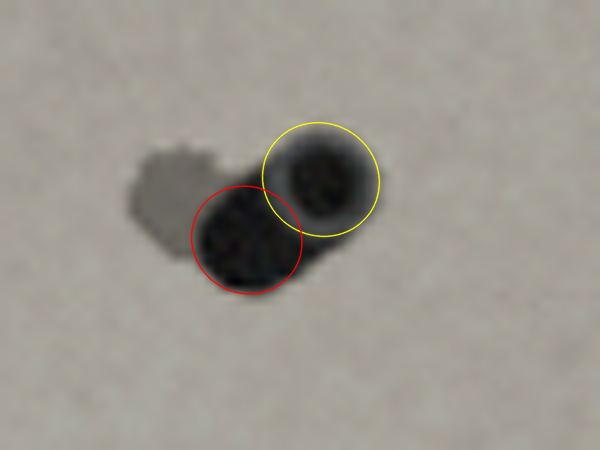

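```bash
python3 - <<'E'
from h import *
now(); print(delta((.5775,-.294,.16),0),delta((.5775,-.294,.037),0))
E
```

```text
t 19.5 tcp [0.4842 0.116  0.1921] yawY -0.1 F [ 0.2  0.1 -0.7] w 0.0001 q [ 0.01 -0.08  1.98  0.    1.24  0.01]
([32.2, 94.1, 409.8], [-0.002, -0.0, -0.003]) ([155.2, 93.8, 409.8], [-0.002, -0.0, -0.003])
```

>>> apply_moves(series=[70,5,14,60,0,0,-0.003,70,10,28,120,0,0,-0.003,70,15,42,180,0,0,-0.003,70,20,56,240,0,0,-0.003,70,25,70,300,0,0,-0.003,70,30,82,360,0,0,-0.003,70,32,94,409.8,0,0,-0.003,70,32,94,409.8,0,0,-0.003,70,32,94,409.8,0,0,-0.003,70,32,94,409.8,0,0,-0.003])

```text
time_s: 20.75
tcp_pos: [0.577, -0.2924, 0.1593]
eef_rot: [0.5, 0.501, -0.5, 0.499]
force: [0.8, 0.1, -0.5]
gripper_width: 0.07
```

```bash
python3 - <<'E'
from h import *
now(); print(delta((.5775,-.294,.037),0))
cv2.imwrite("pics/q1.png",cv2.resize(viewer.grab_frame("side")[240:400,270:430],None,fx=3.7,fy=3.7))
E
```

```text
t 20.75 tcp [ 0.577  -0.2924  0.1593] yawY -0.0 F [ 0.8  0.1 -0.5] w 0.07 q [-0.64  0.31  1.62  0.    1.22 -0.64]
([122.3, 0.7, 1.8], [-0.001, -0.001, 0.002])
```

View pics/q1.png

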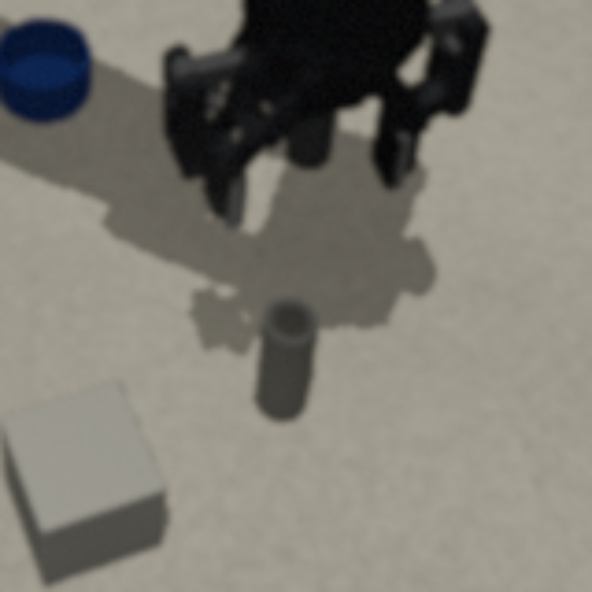

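>>> apply_moves(series=[70,50,0.7,1.8,0,0,0.002,70,90,0.7,1.8,0,0,0.002,70,115,0.7,1.8,0,0,0.002,70,122,0.7,1.8,0,0,0.002,70,122,0.7,1.8,0,0,0.002,10,122,0.7,1.8,0,0,0.002,10,122,0.7,1.8,0,0,0.002,10,122,0.7,1.8,0,0,0.002,10,122,0.7,1.8,0,0,0.002,10,122,0.7,1.8,0,0,0.002,10,122,0.7,1.8,0,0,0.002,10,122,0.7,1.8,0,0,0.002], squeeze=30)

```text
time_s: 22.3
tcp_pos: [0.5783, -0.2948, 0.0389]
eef_rot: [0.501, 0.499, -0.5, 0.5]
force: [-1.0, 0.5, 5.8]
gripper_width: 0.027
```

```bash
python3 - <<'E'
from h import *
now(); print(delta((.5775,-.294,.19),0),delta((.597,.112,.19),0),delta((.597,.112,.120),0))
a=viewer.grab_frame("side")
overlay("side",a,315,375,305,365,10,[circ(.5775,-.294,.07,.014),circ(.5775,-.294,0,.014)],"pics/q2.png")
E
```

```text
t 22.3 tcp [ 0.5783 -0.2948  0.0389] yawY -0.0 F [-1.   0.5  5.8] w 0.027 q [-0.65  0.47  1.66  0.    1.02 -0.65]
([-151.1, -0.5, -0.8], [-0.001, 0.0, -0.002]) ([-151.0, 18.7, -406.8], [-0.001, 0.0, -0.002]) ([-81.0, 18.6, -406.8], [-0.001, 0.0, -0.002])
```

View pics/q2.png

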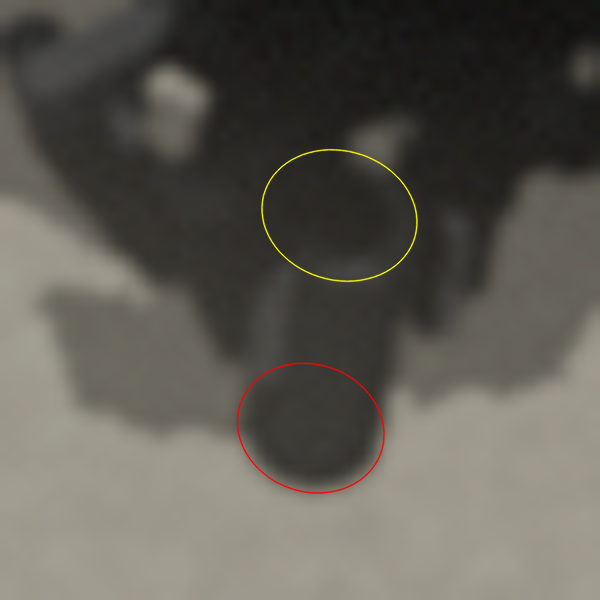

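>>> apply_moves(series=[10,-50,0,0,0,0,0,10,-100,0,0,0,0,0,10,-150,0,0,0,0,0,10,-151,3,-60,0,0,0,10,-151,6,-120,0,0,0,10,-151,9,-180,0,0,0,10,-151,12,-240,0,0,0,10,-151,15,-300,0,0,0,10,-151,17,-355,0,0,0,10,-151,18.7,-395,0,0,0,10,-151,18.7,-406.8,0,0,0,10,-151,18.7,-406.8,0,0,0,10,-151,18.7,-406.8,0,0,0])

```text
time_s: 23.98
tcp_pos: [0.5971, 0.1108, 0.1897]
eef_rot: [0.501, 0.499, -0.5, 0.5]
force: [-0.6, 0.0, -2.4]
gripper_width: 0.0271
```

```bash
python3 - <<'E'
from h import *
now(); print(delta((.597,.112,.125),0))
a=viewer.grab_frame("side"); x,y,z=frame()[0]
overlay("side",a,235,335,120,220,6,[circ(x,y,z-.0389,.014),circ(.5972,.1097,.102,.0265)],"pics/q3.png")
E
```

```text
t 23.98 tcp [0.5971 0.1108 0.1897] yawY -0.1 F [-0.6  0.  -2.4] w 0.0271 q [-0.    0.19  1.71 -0.    1.25 -0.  ]
([64.7, -0.2, -1.3], [-0.002, 0.0, -0.001])
```

View pics/q3.png

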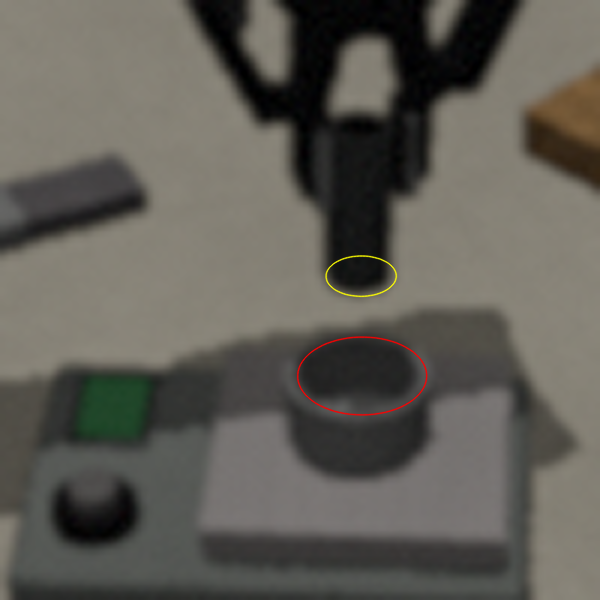

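>>> apply_moves(series=[10,30,0,0.5,0,0,0,10,50,0,0.5,0,0,0,10,65,0,0.5,0,0,0,10,70,0,0.5,0,0,0,10,70,0,0.5,0,0,0])

```text
time_s: 24.65
tcp_pos: [0.5974, 0.1101, 0.1199]
eef_rot: [0.501, 0.499, -0.5, 0.5]
force: [0.6, 0.3, -1.6]
gripper_width: 0.0274
```

```bash
python3 - <<'E'
from h import *
now()
a=viewer.grab_frame("side"); x,y,z=frame()[0]
overlay("side",a,255,335,145,215,8,[],"pics/q4.png")
E
```

```text
t 24.65 tcp [0.5974 0.1101 0.1199] yawY -0.1 F [ 0.6  0.3 -1.6] w 0.0274 q [-0.    0.27  1.75 -0.    1.12 -0.  ]
```

View pics/q4.png

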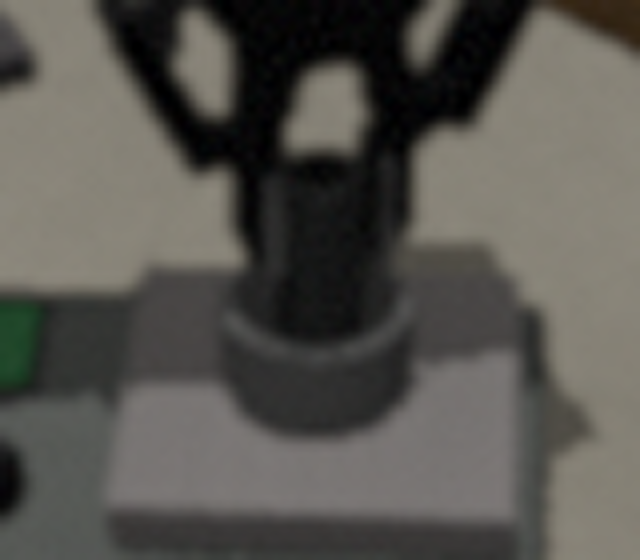

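>>> apply_moves(series=[10,4,0,0,0,0,0,10,8,0,0,0,0,0,10,9,0,0,0,0,0,10,9,0,0,0,0,0])

```text
time_s: 25.2
tcp_pos: [0.5976, 0.1102, 0.1113]
eef_rot: [0.501, 0.499, -0.5, 0.5]
force: [-0.0, 0.4, -1.1]
gripper_width: 0.0272
```

>>> apply_moves(series=[10,1,0,0,0,0,0,10,2,0,0,0,0,0,10,2,0,0,0,0,0])

```text
time_s: 25.58
tcp_pos: [0.5978, 0.1102, 0.1094]
eef_rot: [0.501, 0.499, -0.5, 0.5]
force: [-0.0, -0.0, 0.2]
gripper_width: 0.0274
```

>>> apply_moves(series=[65,0.3,0,0,0,0,0,65,0.3,0,0,0,0,0,65,0.3,0,0,0,0,0,65,0.3,0,0,0,0,0,65,0.3,0,0,0,0,0,65,-20,0,0,0,0,0,65,-50,0,0,0,0,0,65,-100,0,0,0,0,0,65,-100,0,0,0,0,0,65,-100,0,0,0,0,0])

```text
time_s: 26.82
tcp_pos: [0.5976, 0.1102, 0.2103]
eef_rot: [0.501, 0.498, -0.5, 0.5]
force: [-0.1, -0.1, -0.2]
gripper_width: 0.0647
```

```bash
python3 - <<'E'
from h import *
now()
a=viewer.grab_frame("side")
overlay("side",a,225,335,145,235,7,[circ(.5972,.1097,.0995,.03)],"pics/q5.png")
cv2.imwrite("pics/q6.png",a)
E
```

```text
t 26.82 tcp [0.5976 0.1102 0.2103] yawY -0.1 F [-0.1 -0.1 -0.2] w 0.0647 q [-0.    0.16  1.69 -0.    1.28 -0.  ]
```

View pics/q5.png

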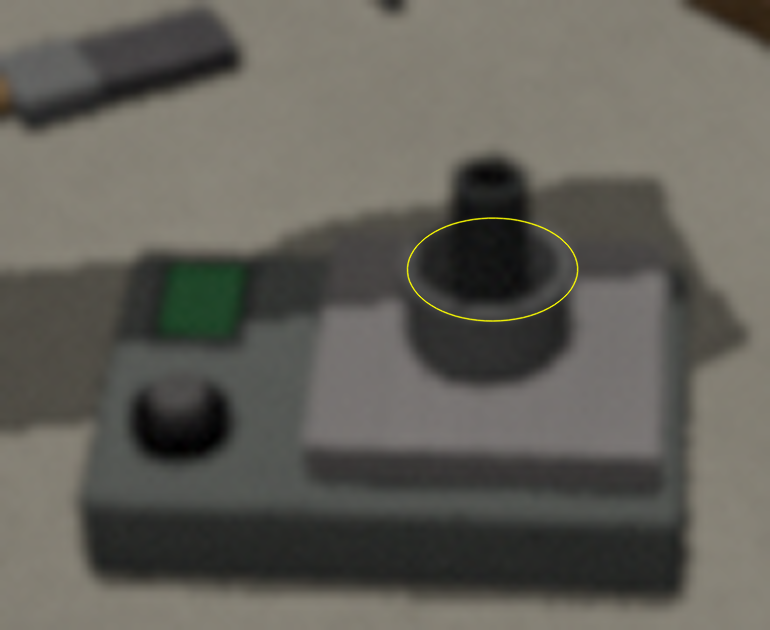

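View pics/q6.png

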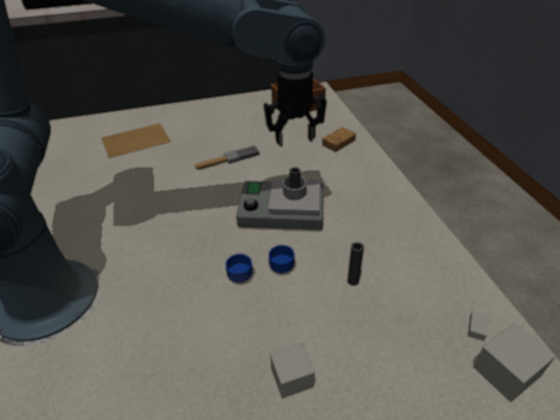

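The picture shows the bowl seated in the recess at about (294,190), with the short spacer standing upright in it at about (294,178). The key is up and the gripper is clear. The bystanders are where they started.

```bash
python3 -c "
from h import *
print(job.hand_in())"
```

```text
the job is handed in; nothing more can be done
None
```

I put the bowl in the platter recess, pressed the tare key, then stood the short spacer in the bowl, and handed the job in at about 27 s. No verdict was given, so what follows is from my own checks.

- **Bowl:** My first lowering missed the recess: the foot stood on the platter face with about 5 N on it. I slid it about 1.5 mm the wrong way, then 4–5 mm in +y, and it dropped in. Contact then came with the arm about 8–9 mm lower than on the face, as it should when home. A picture after letting go put the rim at the seated height.
- **Tare key:** I pressed it down about 5 mm, where the force read 6.4–6.9 N, just over the 6 N that holds it fully down. It was past its switching point for an estimated 1.3 s, then sprang back up. There was no direct reading of the key itself.
- **Spacer:** It was lowered until the bowl floor carried it, then released. The last picture shows it upright in the seated bowl, with the gripper about 10 cm above.
- **Load on the scale:** The highest force I read was about 7 N on the key, against the limit of about 20 N. I read forces only at the end of each move.
- **Left alone:** The long spacer, foam block, brush and blue bowls look unmoved in the last picture.

**Checks that disagreed:**
- The first grip on the bowl read 58 mm instead of 60 mm; the regrasp read 60 mm.
- The side picture suggested the bowl sat about 4 mm off the grip centre in y. The top picture pointed the other way, but the bowl dropped in where the side picture had placed the recess.

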